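# Clear the trimming board and set out the vases

## Robot

A 6-joint arm with a two-finger parallel gripper is mounted at the origin on the work surface. World frame = base frame: x ahead of the robot, y to its left, z up, the work surface at z = 0. Lengths are in mm, angles in degrees, forces in N, time in s.
With the tool pointing down it reaches from about 350 to 850 mm from the base axis. Payload 8.1 kg.
Tool frame: the origin (TCP) lies midway between the tips of the shut fingers; the grasp point (between the pads) lies 19 mm behind it; z points along the fingers, y is the direction in which the jaws open and shut (so a half turn about z gives the same grasp; the last joint's range is limited). The gripper opens to 85 mm and grips with 20 to 120 N. Pads are 22 mm wide; open, the fingers measure 114 mm over their backs; the gripper's body (76 mm by 85 mm) begins 54 mm behind the grasp point. The pads swing forward as they close: fully open they stand 13 mm farther back than shut.
Start: joints at [65.18, 7.471, 85.268, -0, 87.261, -4.893], TCP at [204.477, 564.087, 231.292] pointing down, gripper open.
Joint ranges: [-169.43, 169.43], [-51.17, 129.36], [1.28, 143.12], [-76.62, 256.62], [0, 156.53], [-152.29, 152.29]. Speed limits (degrees/s): [136.94, 136.94, 159.86, 180, 180, 180].

## Interface

Orientations are given as [roll, pitch, yaw] about the fixed x, y, z axes, in that order (R = Rz(yaw) Ry(pitch) Rx(roll)).
In Python, from bench import telemetry, snapshot, camera_params, job gives the robot as it stands. The module is installed in compiled form; this text tells all that it offers.
- The arm moves only by the shell command python3 -m jog 'ROWS' [FORCE]. ROWS is JSON, a list that holds one entry, the list of rows, each a list of 7 numbers: the shift along the tool's x, y, z in units of 50 mm (1.0 is 50 mm), then the turn, a rotation vector about the tool's x, y, z in units of 2 pi rad (1.0 is 2 pi rad), then the opening, from 0 (shut) to 1 (fully open). In form: [[[dx, dy, dz, rx, ry, rz, claw], ...]]. A call has 1 to 12 rows; each row shifts and turns the commanded pose from where the row before left it, along the tool's axes as they then stand; what a row does not reach is not made up. A row lasts 1/8 s, in which the tool goes at most 62.5 mm and 10.7 degrees, less where a joint would pass 70% of its speed; a pose out of reach is approached as far as the arm can. A call with a number of a shift or a turn outside -1 to 1 is refused whole. A call with a gripper value outside its range is refused whole. The fingers move at their own pace and stop on an object; FORCE is the grip in N (left out, the last holds). Time passes only in rows, so rows that do not move let the fingers close. It gives the time, the measured TCP pose, the force and the opening at its end, in the units of the state.
- telemetry.sense(): the state, without advancing time (a new reading comes with each control period).
- snapshot(name): name is "scene" or "top"; returns (picture, depth): 480x640x3 uint8, red, green, blue; 480x640 float32, mm along the optical axis (not along the pixel's ray), 0 where there is no reading.
- camera_params(name): a dict with "K" (3x3 intrinsics, pixels), "D" ([k1, k2, p1, p2, k3] as OpenCV has them; the pictures are not rectified), "extrinsics" (4x4, takes a point from camera to world coordinates). Camera axes: x right, y down, z forward; pixel columns grow to the right and rows downward; lengths in mm; the calibration is good to about 2 mm. A picture is of the moment at which its call begins. camera_params takes no time and is no camera call.
- job.hand_in(): hands the job in, once; it reports no verdict.
The state is a dict: "time": time; "joint_pos": joint angles; "qd": joint speeds; "joint_efforts": joint torques, N m; "tool_pos": TCP position; "tcp_rot": TCP orientation; "ft_force": force on the tool from outside, world axes, zero at the start; "wrist_torque": the same for the moment, N m; "finger_gap": finger opening in mm.
Only numpy, scipy, OpenCV 4.12 (cv2) and the standard library are available. Lean on these libraries where they do the work, as an engineer would, in place of code of your own. Each camera call takes 0.05 s, during which the arm holds its last target. There are 200 camera calls.

## Task

First lift the plant mister off the trimming board and stand it upright on its stone coaster. Then wipe all the thorny stem offcuts off the board into its catch tray with the scraper block, never touching them with the fingers, and stand the block back upright on its cork mat. Only once the board is clear, stand every vase upright on it, foot wholly on the board and a finger's width apart; set mister and vases down gently and leave everything else where it is.

Things in the scene. Friction and masses are not known exactly. Their poses are not given: they have to be found in the camera images.
- board: Wooden trimming board with a catch tray at its +y end, one fixed unit. Origin on the table under the board's middle, z up. Flat work face x -120 to +120, y -160 to +160 mm, 45 mm above the table. Wooden side rails run along its two x edges, x 120 to 130 mm either side, top 57 mm above the table. Both y ends are open, with no rail.
- tray_floor (a point): Middle of the steel catch tray's floor, 7 mm above the table; same axes as the board. Inside, in the board's frame: x -122 to +122, y +160 to +267 mm. Side walls reach 50 mm and the far wall (y +270 mm) 58 mm above the table. Beside the board it has no wall: what is pushed over the board's +y end drops straight in.
- mat: Thin cork mat, fixed to the table, 160 mm (x) by 90 mm (y), 4 mm thick; the scraper block's place. Origin under its centre, on the table.
- scraper_mid (a point): Scraper block, loose, about 0.2 kg, standing upright: a black rubber foot 130 mm long (own x), 34 mm thick (own y), 16 mm high, with a wooden grip on top 110 mm (x) by 24 mm (y), from 16 to 66 mm above the underside. The point is the middle of the block, 33 mm above its underside. Own z is up. Take it by the 24 mm grip from above; the foot does the wiping.
- mister_mid (a point): Plant mister, loose, about 0.3 kg, standing on the board among the offcuts: green glass bottle 68 mm in diameter, 185 mm high in all, with a black trigger spray head on top, a block 22 mm wide (own y), 60 mm long (own x, from -22 to +38 mm), from 143 to 185 mm above the underside; nozzle towards own +x. The point is on the bottle's axis, 92 mm up. Own z is up. Take it by the 22 mm head from above.
- coaster: Round flat stone coaster, fixed, 110 mm in diameter, 10 mm thick: the mister's place. Origin under its centre, on the table.
- offcut1_mid (a point): Thorny rose-stem offcut, loose, lying on the board (may be absent): a slightly bent woody piece about 70 mm long (own x), 12 mm thick, with one side stub reaching about 22 mm out sideways. The point is the middle of the stem, 6 mm above what it lies on. It does not roll.
- offcut2_mid (a point): Thorny rose-stem offcut, loose, lying on the board (may be absent): a slightly bent woody piece about 70 mm long (own x), 12 mm thick, with one side stub reaching about 22 mm out sideways. The point is the middle of the stem, 6 mm above what it lies on. It does not roll.
- offcut3_mid (a point): Thorny rose-stem offcut, loose, lying on the board (may be absent): a slightly bent woody piece about 70 mm long (own x), 12 mm thick, with one side stub reaching about 22 mm out sideways. The point is the middle of the stem, 6 mm above what it lies on. It does not roll.
- offcut4_mid (a point): Thorny rose-stem offcut, loose, lying on the board (may be absent): a slightly bent woody piece about 70 mm long (own x), 14 mm thick, with one side stub reaching about 22 mm out sideways. The point is the middle of the stem, 7 mm above what it lies on. It does not roll.
- offcut5_mid (a point): Thorny rose-stem offcut, loose, lying on the board (may be absent): a slightly bent woody piece about 70 mm long (own x), 14 mm thick, with one side stub reaching about 22 mm out sideways. The point is the middle of the stem, 7 mm above what it lies on. It does not roll.
- vase1_mid (a point): Tall empty stoneware bottle vase, loose, standing on the table (may be absent), about 0.3 kg. 160 mm high, belly 72 mm in diameter from 18 to 70 mm up, straight neck 28 mm in diameter from 120 to 150 mm up, rim 34 mm. Foot 64 mm in diameter. The point is on its axis, 80 mm above its underside. Own z is up.
- vase2_mid (a point): Tall empty stoneware bottle vase, loose, standing on the table (may be absent), about 0.3 kg. 160 mm high, belly 72 mm in diameter from 18 to 70 mm up, straight neck 28 mm in diameter from 120 to 150 mm up, rim 34 mm. Foot 64 mm in diameter. The point is on its axis, 80 mm above its underside. Own z is up.
- vase3_mid (a point): Squat empty stoneware bottle vase, loose, standing on the table (may be absent), about 0.3 kg. 130 mm high, belly 80 mm in diameter from 16 to 52 mm up, straight neck 31 mm in diameter from 94 to 120 mm up, rim 38 mm. Foot 70 mm in diameter. The point is on its axis, 65 mm above its underside. Own z is up.
- vase4_mid (a point): Squat empty stoneware bottle vase, loose, standing on the table (may be absent), about 0.3 kg. 130 mm high, belly 80 mm in diameter from 16 to 52 mm up, straight neck 31 mm in diameter from 94 to 120 mm up, rim 38 mm. Foot 70 mm in diameter. The point is on its axis, 65 mm above its underside. Own z is up.
- secateurs: Bystander: secateurs lying on the table, 180 mm long, 20 mm high. Origin under their middle.
- mug: Bystander: mug, 80 mm in diameter, 92 mm high, with a handle. Origin under its centre.
- pinholder: Bystander: heavy round brass flower pin holder among the vases, 62 mm in diameter, 26 mm high. Origin under its centre.
- twine_spool: Bystander: spool of twine standing on its flange, 68 mm in diameter, 70 mm high. Origin under its centre.
Things that resemble listed ones, but are neither listed nor needed, are in the scene too. Leave any orange look-alike of the part that bears offcut1_mid alone.

How it is judged:
By the outcome, as a careful person would: the job done as asked, in the order asked, and still so for the second after the job is handed in, with the robot touching nothing.
Of offcut1, offcut2, offcut3, offcut4, offcut5 only 3 to 5 are there at a start; the rules pass over those that are not, and their reading is None.
Of vase1, vase2, vase3, vase4 only 3 to 4 are there at a start; the rules pass over those that are not, and their reading is None.
At some moment in a run one of offcut1, offcut2, offcut3, offcut4, offcut5, vase3, vase4 may be knocked a few centimetres aside while the robot is not near it.
It also fails if it takes over 210 s, if anything falls off the work surface, if the arm or the gripper's body presses on something with over 40 N, if the wrist force passes 120 N, or if a joint passes its speed limit or range.

## Working session

There is one attempt and no reset: what is moved stays moved. The work goes in short steps, Python scripts to look and compute and a shell command to move; the robot and the scene stay as the last step left them, time stands still between calls to the robot, and variables do not carry over. Pictures are saved under pics/ and viewed, about 12 in all and at most 16, crops included, and the job is handed in when it is done.

```bash
mkdir -p pics; cat > h.py <<'E'
import numpy as np, cv2, json
from bench import telemetry, snapshot, camera_params
def snap(n,f=None):
    im,d=snapshot(n)
    if f: cv2.imwrite('pics/'+f+'.png',im[:,:,::-1])
    np.savez('/tmp/'+n+'.npz',im=im,d=d)
    return im,d
def cloud(n,d):
    c=camera_params(n);h,w=d.shape
    v,u=np.mgrid[:h,:w]
    p=cv2.undistortPoints(np.stack([u,v],-1).reshape(-1,1,2).astype(np.float64),np.array(c['K']),np.array(c['D'])).reshape(h,w,2)
    P=np.dstack([p[...,0]*d,p[...,1]*d,d]);T=np.array(c['extrinsics'])
    W=P@T[:3,:3].T+T[:3,3]; W[d==0]=np.nan
    return W
def pix(n,pts):
    c=camera_params(n);T=np.linalg.inv(np.array(c['extrinsics']))
    r,_=cv2.Rodrigues(T[:3,:3]);q,_=cv2.projectPoints(np.array(pts,float),r,T[:3,3],np.array(c['K']),np.array(c['D']));return q[:,0]
E
python3 - <<'E'
from h import *
for n in('top','scene'):
    im,d=snap(n,n+'1');print(n,np.round(np.array(camera_params(n)['extrinsics']),2).tolist(), camera_params(n)['K'])
print(telemetry.sense())
E
```

```text
top [[0.02, -0.99, 0.14, 391.83], [-1.0, -0.02, -0.0, -21.12], [0.01, -0.14, -0.99, 1103.41], [0.0, 0.0, 0.0, 1.0]] [[479.78512437   0.         319.25651812]
 [  0.         479.78512437 235.91802551]
 [  0.           0.           1.        ]]
scene [[-0.82, 0.36, -0.45, 1050.78], [0.58, 0.53, -0.62, 730.26], [0.01, -0.76, -0.65, 877.1], [0.0, 0.0, 0.0, 1.0]] [[470.44921789   0.         320.62577155]
 [  0.         470.44921789 242.22552752]
 [  0.           0.           1.        ]]
{'time': 0.1, 'joint_pos': array([ 6.51797805e+01,  7.51326308e+00,  8.53237902e+01, -1.95007267e-04,
        8.72604391e+01, -4.89386127e+00]), 'qd': array([-0.06131518, -0.03819246, -0.09630823,  0.01366422, -0.0099575 ,
        0.01784212]), 'joint_efforts': array([ 1.46721766e-03, -5.70955682e+01, -5.01939583e+01, -2.75843795e-04,
        8.25825351e-03, -3.30854209e-05]), 'tool_pos': array([204.26642847, 563.63155543, 230.31625083]), 'tcp_rot': array([-1.79902846e+02, -8.12302695e-03,  1.60073644e+02]), 'ft_force': array([ 0.34905503,  0.3152125 , -0.21837723]), 'wrist_torque': array([-0.02339789,  0.00165883,  0.01256575]), 'finger_gap': 85.60149724833411}
```

View pics/top1.png

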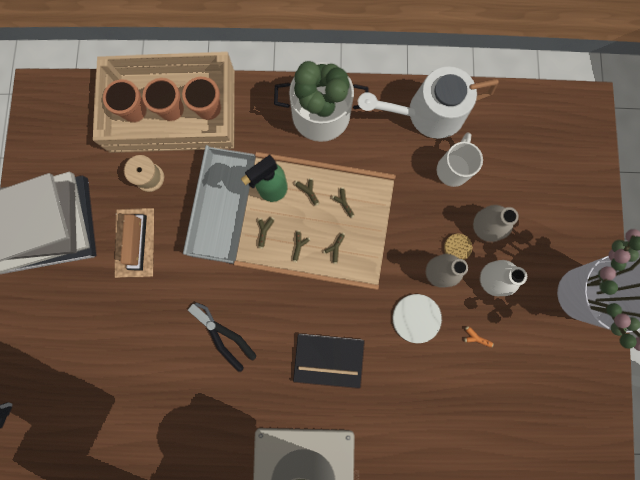

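View pics/scene1.png

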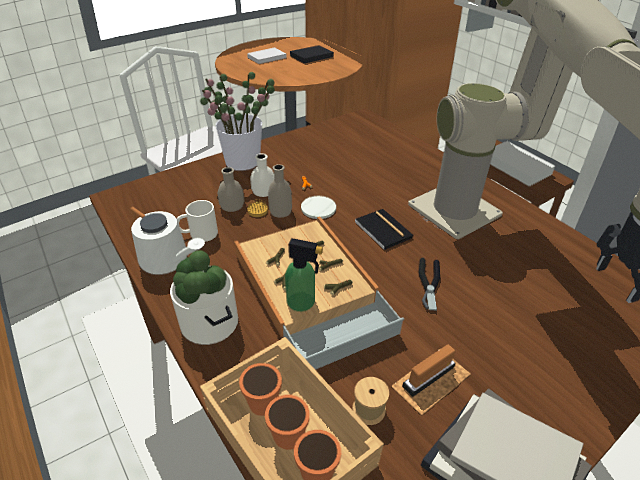

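Top view: mister head at (262,172) on the board, five offcuts at (307,192), (344,203), (264,232), (299,246), (335,248), and three vases at (495,222), (447,270), (501,278). The coaster is at (417,318) and the scraper on its mat at (134,242). The orange look-alike is at (478,338), to be left alone. Other things to leave: watering can, mug, flower vase, planter.

```bash
python3 - <<'E'
from h import *
Z=np.load('/tmp/top.npz');im,d=Z['im'],Z['d'];W=cloud('top',d);np.set_printoptions(precision=1,suppress=True)
v,u=np.mgrid[:480,:640]
def reg(u0,u1,v0,v1,z0,z1):
    m=np.zeros(d.shape,bool);m[v0:v1,u0:u1]=1
    return m&(W[...,2]>z0)&(W[...,2]<z1)
def rect(name,m):
    p=W[m][:,:2].astype(np.float32);r=cv2.minAreaRect(p);print(name,r,'zmed',np.median(W[m][:,2]),len(p))
rect('boardface',reg(230,400,145,290,40,50))
rect('board+rails',reg(230,400,145,290,40,62))
rect('rails',reg(230,400,145,290,53,62))
rect('tray walls',reg(180,260,140,270,30,62))
rect('tray floor',reg(180,260,140,270,2,12))
rect('mat',reg(105,165,200,285,2,8))
rect('scr grip',reg(105,165,200,285,62,76))
rect('scr foot',reg(105,165,200,285,14,26))
rect('mister head',reg(235,300,145,210,222,240))
rect('coaster',reg(385,450,285,350,7,14))
for n,(a,b) in {'A':(495,222),'B':(447,270),'C':(501,278)}.items():
    m=reg(a-30,b and a+35,b-30,b+30,100,200);zt=np.nanpercentile(W[m][:,2],98);m&=W[...,2]>zt-8
    rect(n+' rim %.0f'%zt,m); print(im[m].mean(0))
rect('pin',reg(440,476,230,262,15,40))
rect('mug',reg(430,490,130,190,80,100))
rect('spool',reg(120,168,150,195,60,80))
rect('planter',reg(270,375,55,145,80,140))
g=W[...,2]
for (a,b) in [(307,192),(344,203),(264,232),(299,246),(335,248)]:
    m=reg(a-20,a+20,b-20,b+20,50.5,75); rect('off',m)
im2=cv2.resize(im[130:300,180:400,::-1],None,fx=3.5,fy=3.5,interpolation=cv2.INTER_CUBIC);cv2.imwrite('pics/c1.png',im2)
E
```

```text
boardface ((574.3734741210938, 15.770767211914062), (379.8184814453125, 253.2980194091797), 81.65145111083984) zmed 45.61286257200254 12597
board+rails ((577.3502807617188, 15.020797729492188), (380.17022705078125, 259.27410888671875), 81.71514129638672) zmed 46.143459934899056 15251
rails ((576.395263671875, 9.827362060546875), (367.8236999511719, 258.7205505371094), 81.76187133789062) zmed 57.30051978886809 2304
tray walls ((603.733642578125, 198.61656188964844), (303.13671875, 185.53482055664062), 5.636869430541992) zmed 46.2725161035371 2594
tray floor ((613.58984375, 215.54397583007812), (308.2464904785156, 188.5693817138672), 1.3847614526748657) zmed 7.23299170918358 4863
mat ((519.177734375, 406.8260803222656), (201.49916076660156, 142.01904296875), 3.549675464630127) zmed 4.00797513466955 1765
scr grip ((516.7569580078125, 396.5837097167969), (106.43389892578125, 23.81999397277832), 0.35650408267974854) zmed 69.65422393526342 529
scr foot ((517.642333984375, 395.9206848144531), (128.06442260742188, 35.818965911865234), 0.7620417475700378) zmed 21.02772848413906 311
mister hea
[... 1225 characters left out ...]
8304595947266) zmed 107.7752240907763 1050
off ((628.0341186523438, 8.29220962524414), (82.88726806640625, 75.0277099609375), 17.550806045532227) zmed 57.95338160461961 261
off ((618.8721923828125, -83.30484008789062), (62.757259368896484, 80.54472351074219), 60.37794876098633) zmed 56.658963548118436 217
off ((542.4854125976562, 98.40308380126953), (84.83283996582031, 72.27310943603516), 80.71070861816406) zmed 57.95621067513639 260
off ((502.693359375, 26.917226791381836), (86.52713775634766, 72.93241882324219), 15.740887641906738) zmed 56.24928065346717 228
off ((509.40216064453125, -54.78178405761719), (39.92798614501953, 98.97866821289062), 65.36407470703125) zmed 56.415403595555404 224
```

View pics/c1.png

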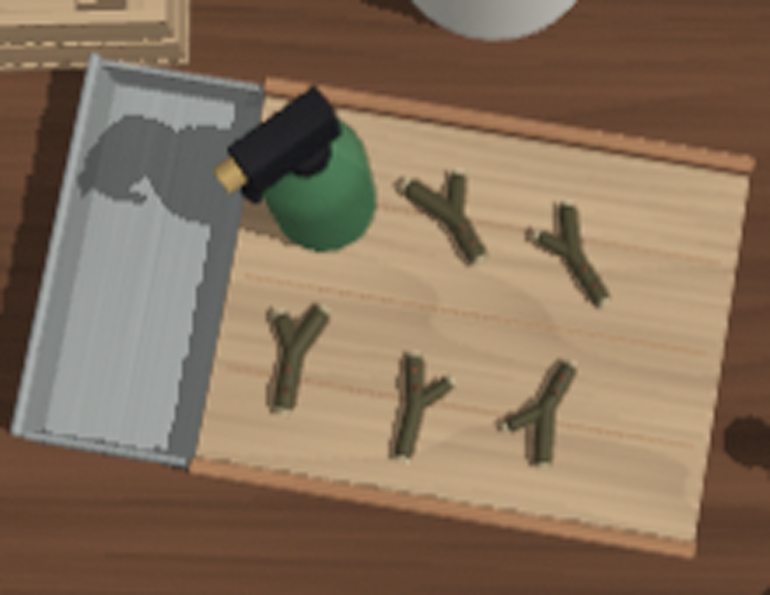

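Crop shows the mister head as a black block with its nozzle (230,172 in the crop) pointing to the tray, and five olive offcuts on the board; nothing orange is on it. Now the board frame and a planning helper.

```bash
cat > plan.py <<'E'
import sys;from h import *
s=telemetry.sense();x,y,z,yaw=map(float,sys.argv[1:5])
def show():
    c=s['tcp_rot'][2];dy=(yaw-c+180)%360-180;a=np.radians(yaw);D=np.array([x,y,z])-s['tool_pos']
    t=[D@[np.cos(a),np.sin(a),0],D@[np.sin(a),-np.cos(a),0],-D[2]]
    print('t%.1f pos'%s['time'],np.round(s['tool_pos'],1),np.round(s['tcp_rot'],1),'gap %.1f'%s['finger_gap'],'F',np.round(s['ft_force'],1))
    print('turn first rz=%.4f; then units'%(-dy/360),np.round(np.array(t)/50,3),'mm',np.round(t,1))
show()
E
python3 - <<'E'
from h import *
np.set_printoptions(precision=1,suppress=True)
c=camera_params('top');T=np.array(c['extrinsics'])
def ray(u,v,z):
    p=cv2.undistortPoints(np.array([[[u,v]]],float),np.array(c['K']),np.array(c['D']))[0,0];r=T[:3,:3]@[p[0],p[1],1];return T[:3,3]+r*(z-T[2,3])/r[2]
C={'ur':(752,160,57),'lr':(693,555,57),'ll':(190,470,57),'ul':(265,80,57),'tul':(93,58,58),'tll':(14,432,58),'faceLL':(204,458,45),'faceLR':(694,538,45)}
for k,(a,b,z) in C.items(): print(k,ray(a/3.5+180,b/3.5+130,z))
E
python3 plan.py 641 88 240 128.6
```

```text
ur [ 675.3 -190.    57. ]
lr [ 422.4 -153.7   57. ]
ll [467.8 160.8  57. ]
ul [720.7 124.5  57. ]
tul [732.8 236.5  58. ]
tll [488.8 272.5  58. ]
faceLL [476.5 154.4  45. ]
faceLR [ 433.4 -155.7   45. ]
t0.1 pos [204.3 563.6 230.3] [-179.9   -0.   160.1] gap 85.6 F [ 0.3  0.3 -0.2]
turn first rz=0.0874; then units [-12.884   0.892  -0.194] mm [-644.2   44.6   -9.7]
```

```bash
python3 -m jog '[[[0,0,-0.27,0,0,0.0291,1],[0,0,-0.27,0,0,0.0291,1],[0,0,-0.26,0,0,0.0291,1],[-0.92,0.064,0,0,0,0,1],[-0.92,0.064,0,0,0,0,1],[-0.92,0.064,0,0,0,0,1],[-0.92,0.064,0,0,0,0,1],[-0.92,0.064,0,0,0,0,1],[-0.92,0.064,0,0,0,0,1],[-0.92,0.064,0,0,0,0,1],[-0.92,0.064,0,0,0,0,1],[-0.92,0.064,0,0,0,0,1]]]' 40; python3 plan.py 641 88 270 128.6
```

```text
time: 1.6
tool_pos: [486.2, 257.4, 270.9]
tcp_rot: [-180.0, -0.0, 128.6]
ft_force: [-0.0, 0.6, -0.3]
finger_gap: 85.4
t1.6 pos [486.2 257.4 270.9] [-180.    -0.   128.6] gap 85.4 F [-0.   0.6 -0.3]
turn first rz=0.0001; then units [-4.579  0.306  0.018] mm [-229.    15.3    0.9]
```

```bash
python3 -m jog '[[[-0.9,0.06,0,0,0,0,1],[-0.9,0.06,0,0,0,0,1],[-0.9,0.06,0,0,0,0,1],[-0.9,0.06,0,0,0,0,1],[-0.7,0.05,0,0,0,0,1],[-0.28,0.02,0,0,0,0,1],[0,0,0,0,0,0,1]]]'; python3 plan.py 641 88 197 128.6; python3 -c "
from h import *
im,d=snap('top');cv2.imwrite('pics/m1.png',np.hstack([cv2.resize(im[120:260,200:340,::-1],(420,420)),cv2.resize(snap('scene')[0][200:340,220:360,::-1],(420,420))])[:, :800])"
```

```text
time: 2.48
tool_pos: [640.5, 89.2, 270.6]
tcp_rot: [-179.9, -0.1, 128.6]
ft_force: [-0.3, 1.1, -0.0]
finger_gap: 85.4
t2.5 pos [640.5  89.2 270.6] [-1.799e+02 -1.000e-01  1.286e+02] gap 85.4 F [-0.3  1.1 -0. ]
turn first rz=-0.0000; then units [-0.025 -0.008  1.472] mm [-1.3 -0.4 73.6]
```

View pics/m1.png

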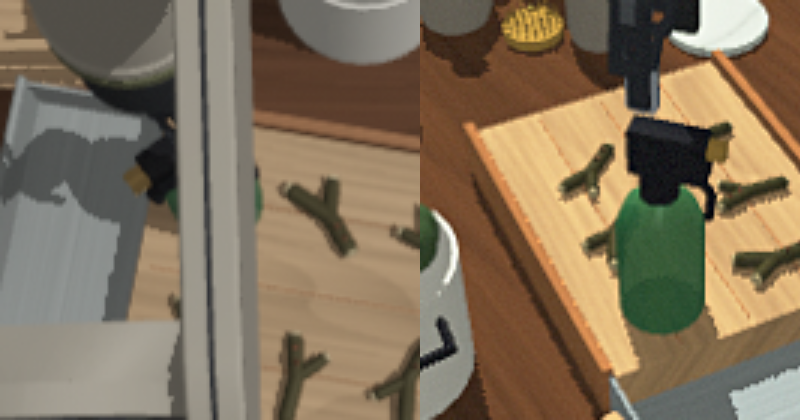

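The scene half shows the open fingers right above the mister's head at (665,180). Descending and gripping.

```bash
python3 -m jog '[[[-0.025,0,0.4,0,0,0,1],[0,0,0.4,0,0,0,1],[0,0,0.4,0,0,0,1],[0,0,0.25,0,0,0,1],[0,0,0,0,0,0,0],[0,0,0,0,0,0,0],[0,0,0,0,0,0,0],[0,0,0,0,0,0,0],[0,0,0,0,0,0,0],[0,0,0,0,0,0,0]]]' 50; python3 plan.py 641 88 277 128.6
```

```text
time: 3.82
tool_pos: [641.9, 88.4, 199.9]
tcp_rot: [179.9, 0.1, 128.6]
ft_force: [-1.4, -1.3, 5.3]
finger_gap: 21.6
t3.8 pos [641.9  88.4 199.9] [1.799e+02 1.000e-01 1.286e+02] gap 21.6 F [-1.4 -1.3  5.3]
turn first rz=0.0001; then units [ 0.004 -0.019 -1.541] mm [  0.2  -1.  -77.1]
```

```bash
python3 -m jog '[[[0,0,-0.1,0,0,0,0],[0,0,-0.3,0,0,0,0],[0,0,-0.5,0,0,0,0],[0,0,-0.5,0,0,0,0],[0,0,-0.2,0,0,0,0],[0,0,0,0,0,0,0]]]'; python3 plan.py 358.4 -244.1 280 128.6
```

```text
time: 4.58
tool_pos: [641.8, 88.6, 279.6]
tcp_rot: [179.9, 0.0, 128.6]
ft_force: [0.3, 0.1, -4.3]
finger_gap: 21.8
t4.6 pos [641.8  88.6 279.6] [179.9   0.  128.6] gap 21.8 F [ 0.3  0.1 -4.3]
turn first rz=0.0001; then units [-1.665e+00 -8.581e+00 -8.000e-03] mm [-8.320e+01 -4.291e+02 -4.000e-01]
```

```bash
python3 -m jog '[[[-0.058,-0.3,0,0,0,0,0],[-0.116,-0.6,0,0,0,0,0],[-0.155,-0.8,0,0,0,0,0],[-0.165,-0.85,0,0,0,0,0],[-0.165,-0.85,0,0,0,0,0],[-0.165,-0.85,0,0,0,0,0],[-0.165,-0.85,0,0,0,0,0],[-0.165,-0.85,0,0,0,0,0],[-0.165,-0.85,0,0,0,0,0],[-0.155,-0.8,0,0,0,0,0],[-0.116,-0.6,0,0,0,0,0],[-0.075,-0.38,0,0,0,0,0]]]'; python3 -m jog '[[[0,0,0,0,0,0,0],[0,0,0,0,0,0,0],[0,0,0,0,0,0,0]]]' >/dev/null;python3 plan.py 358.4 -244.1 165 128.6; python3 - <<'E'
from h import *
im,d=snap('scene');W=cloud('scene',d)
cv2.imwrite('pics/m2.png',cv2.resize(im[60:260,180:420,::-1],None,fx=3,fy=3))
E
```

```text
time: 6.08
tool_pos: [356.1, -245.1, 277.4]
tcp_rot: [-180.0, -0.1, 128.5]
ft_force: [0.1, 0.8, -3.8]
finger_gap: 21.6
t6.5 pos [ 358.4 -243.8  278.4] [180.   -0.  128.7] gap 21.3 F [ 0.2  0.5 -4.1]
turn first rz=0.0003; then units [-0.005 -0.005  2.269] mm [ -0.2  -0.2 113.4]
```

View pics/m2.png

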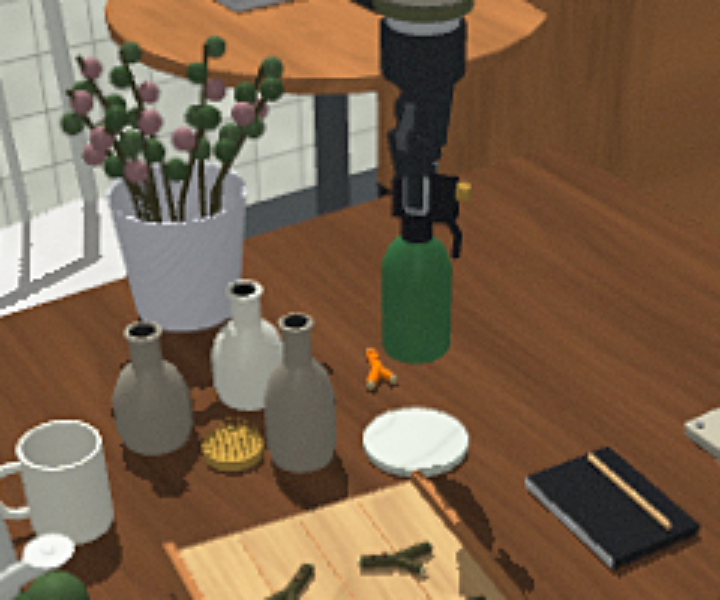

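Scene view: mister hangs upright in the gripper at (415,300) above the coaster (415,440). Three vases at (150,400), (248,350), (300,400), and the orange twig at (378,370). Lowering.

```bash
python3 -m jog '[[[0,0,0.2,0,0,0,0],[0,0,0.4,0,0,0,0],[0,0,0.5,0,0,0,0],[0,0,0.5,0,0,0,0],[0,0,0.3,0,0,0,0],[0,0,0.2,0,0,0,0],[0,0,0.06,0,0,0,0],[0,0,0.04,0,0,0,0],[0,0,0.02,0,0,0,0],[0,0,0.02,0,0,0,0],[0,0,0,0,0,0,0]]]'; python3 plan.py 358.4 -244.1 165 128.6
```

```text
time: 7.88
tool_pos: [358.4, -244.4, 167.0]
tcp_rot: [180.0, 0.0, 128.6]
ft_force: [0.1, -0.1, -3.4]
finger_gap: 21.7
t7.9 pos [ 358.4 -244.4  167. ] [180.    0.  128.6] gap 21.7 F [ 0.1 -0.1 -3.4]
turn first rz=0.0001; then units [0.005 0.004 0.04 ] mm [0.3 0.2 2. ]
```

```bash
python3 -m jog '[[[0,0,0.02,0,0,0,0],[0,0,0.015,0,0,0,0],[0,0,0.01,0,0,0,0],[0,0,0,0,0,0,0]]]'; python3 plan.py 358.4 -244.1 165 128.6
```

```text
time: 8.38
tool_pos: [358.4, -244.5, 164.9]
tcp_rot: [-180.0, 0.0, 128.6]
ft_force: [-1.0, 0.3, 0.6]
finger_gap: 21.1
t8.4 pos [ 358.4 -244.5  164.9] [-180.     0.   128.6] gap 21.1 F [-1.   0.3  0.6]
turn first rz=0.0001; then units [ 0.007  0.004 -0.001] mm [ 0.4  0.2 -0.1]
```

```bash
python3 -m jog '[[[0,0,0,0,0,0,0.4],[0,0,0,0,0,0,0.6],[0,0,0,0,0,0,0.8],[0,0,0,0,0,0,0.8],[0,0,0,0,0,0,0.8],[0,0,-0.3,0,0,0,0.8],[0,0,-0.6,0,0,0,1],[0,0,-0.8,0,0,0,1],[0,0,-0.8,0,0,0,1],[0,0,-0.3,0,0,0,1]]]'; python3 plan.py 517 396 300 179.5
```

```text
time: 9.62
tool_pos: [359.2, -245.1, 308.4]
tcp_rot: [179.9, 0.3, 128.6]
ft_force: [0.8, 0.1, -0.4]
finger_gap: 85.6
t9.6 pos [ 359.2 -245.1  308.4] [179.9   0.3 128.6] gap 85.6 F [ 0.8  0.1 -0.4]
turn first rz=-0.1413; then units [-3.045 12.849  0.168] mm [-152.2  642.4    8.4]
```

```bash
python3 -m jog '[[[0,0,0,0,0,-0.0283,1],[0,0,0,0,0,-0.0283,1],[0,0,0,0,0,-0.0283,1],[0,0,0,0,0,-0.0283,1],[0,0,0,0,0,-0.0282,1],[-0.203,0.857,0,0,0,0,1],[-0.203,0.857,0,0,0,0,1],[-0.203,0.857,0,0,0,0,1],[-0.203,0.857,0,0,0,0,1],[-0.203,0.857,0,0,0,0,1],[-0.203,0.857,0,0,0,0,1],[-0.203,0.857,0,0,0,0,1]]]'; python3 -m jog '[[[-0.203,0.857,0,0,0,0,1],[-0.203,0.857,0,0,0,0,1],[-0.203,0.857,0,0,0,0,1],[-0.203,0.857,0,0,0,0,1],[-0.203,0.857,0,0,0,0,1],[-0.203,0.857,0,0,0,0,1],[-0.203,0.857,0.8,0,0,0,1],[-0.203,0.857,1,0,0,0,1],[0,0,1,0,0,0,1],[0,0,0.2,0,0,0,1],[0,0,0,0,0,0,1]]]';python3 plan.py 517 396 36 179.5
python3 - <<'E'
from h import *
np.set_printoptions(precision=1,suppress=True)
im,d=snap('top','t2');W=cloud('top',d);snap('scene','s2')
m=np.zeros(d.shape,bool);m[290:350,390:460]=1
h=m&(W[...,2]>190)&(W[...,2]<205);print('head',cv2.minAreaRect(W[h][:,:2].astype(np.float32)))
E
```

```text
time: 11.12
tool_pos: [431.6, 56.5, 304.2]
tcp_rot: [-180.0, -0.0, 179.6]
ft_force: [-0.5, -0.0, 0.2]
finger_gap: 85.0
time: 12.5
tool_pos: [514.9, 394.1, 157.9]
tcp_rot: [-180.0, -0.0, 179.5]
ft_force: [0.0, -0.2, 0.4]
finger_gap: 85.6
t12.5 pos [514.9 394.1 157.9] [-180.    -0.   179.5] gap 85.6 F [ 0.  -0.2  0.4]
turn first rz=0.0001; then units [-0.042  0.039  2.437] mm [ -2.1   2.  121.9]
head ((352.55401611328125, -236.26229858398438), (22.67647933959961, 72.50823211669922), 38.447914123535156)
```

View pics/t2.png

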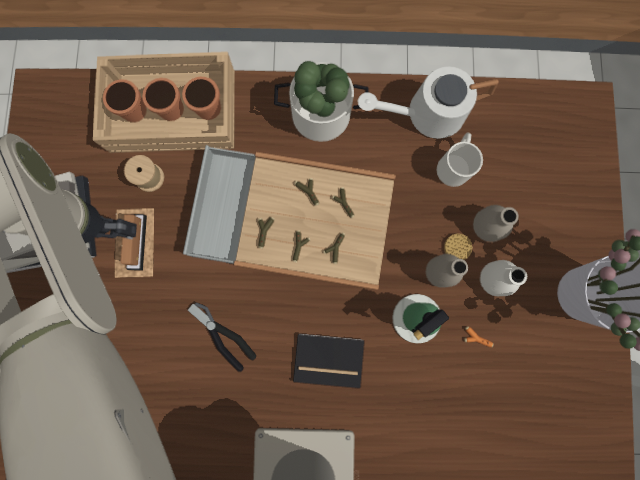

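Mister stands on the coaster (417,318), axis 2 mm off centre. Checking the clearance from the books before going down.

```bash
python3 - <<'E'
from h import *
W=cloud('scene',np.load('/tmp/scene.npz')['d']).reshape(-1,3)
m=(abs(W[:,0]-517)<60)&(W[:,1]>440)&(W[:,1]<600)&(W[:,2]<120)&(W[:,2]>8)
p=W[m]
for y in range(440,600,20):
    q=p[(p[:,1]>=y)&(p[:,1]<y+20)];print(y,len(q),q[:,2].max() if len(q) else None)
m=(abs(W[:,0]-517)<70)&(abs(W[:,1]-396)<30)&(W[:,2]>62)&(W[:,2]<76);print(cv2.minAreaRect(W[m][:,:2].astype(np.float32)))
E
```

```text
440 8 9.480543277701486
460 0 None
480 2 28.110149187627144
500 198 80.64184362976243
520 295 101.80714143373359
540 407 102.90817186948902
560 435 103.1890957558885
580 461 102.913637978564
((516.0894165039062, 400.1647644042969), (25.255651473999023, 109.60726165771484), 89.9820785522461)
```

```bash
python3 -m jog '[[[-0.04,0.06,0.5,0,0,0,1],[0,0,0.6,0,0,0,1],[0,0,0.6,0,0,0,1],[0,0,0.5,0,0,0,1],[0,0,0.24,0,0,0,1],[0,0,0,0,0,0,0],[0,0,0,0,0,0,0],[0,0,0,0,0,0,0],[0,0,0,0,0,0,0],[0,0,0,0,0,0,0],[0,0,0,0,0,0,0],[0,0,0,0,0,0,0]]]' 60;python3 plan.py 517 398 36 179.5
```

```text
time: 14.1
tool_pos: [517.9, 398.2, 37.1]
tcp_rot: [179.9, 0.1, 179.5]
ft_force: [0.1, 1.8, 6.5]
finger_gap: 23.3
t14.1 pos [517.9 398.2  37.1] [1.799e+02 1.000e-01 1.795e+02] gap 23.3 F [0.1 1.8 6.5]
turn first rz=0.0001; then units [ 0.018 -0.003  0.022] mm [ 0.9 -0.2  1.1]
```

```bash
python3 -m jog '[[[0,0,-0.2,0,0,0,0],[0,0,-0.6,0,0,0,0],[0,0,-0.8,0,0,0,0],[0,0,-0.8,0,0,0,0],[0,0,-0.4,0,0,0.0214,0],[0,0,0,0,0,0,0]]]';python3 plan.py 503.5 -136.2 120 171.8
```

```text
time: 14.85
tool_pos: [517.9, 398.1, 178.1]
tcp_rot: [179.9, 0.2, 171.9]
ft_force: [0.7, -0.6, -1.9]
finger_gap: 22.9
t14.8 pos [517.9 398.1 178.1] [179.9   0.2 171.9] gap 22.9 F [ 0.7 -0.6 -1.9]
turn first rz=0.0002; then units [ -1.238 -10.619   1.163] mm [ -61.9 -530.9   58.1]
```

```bash
python3 -m jog '[[[-0.1,-0.5,0,0,0,0,0],[-0.1,-0.9,0,0,0,0,0],[-0.1,-0.95,0,0,0,0,0],[-0.1,-0.98,0,0,0,0,0],[-0.1,-0.98,0,0,0,0,0],[-0.1,-0.98,0,0,0,0,0],[-0.1,-0.98,0,0,0,0,0],[-0.1,-0.98,0,0,0,0,0],[-0.11,-0.98,0,0,0,0,0],[-0.11,-0.95,0,0,0,0,0],[-0.11,-0.9,0,0,0,0,0],[-0.11,-0.54,0,0,0,0,0]]]';python3 -m jog '[[[0,0,0.3,0,0,0,0],[0,0,0.6,0,0,0,0],[0,0,0.5,0,0,0,0],[0,0,0.3,0,0,0,0],[0,0,0.1,0,0,0,0],[0,0,0,0,0,0,0],[0,0,0,0,0,0,0]]]';python3 plan.py 503.5 -136.2 78.5 171.8
python3 -c "
from h import *
snap('scene');im,d=snap('scene','s3')"
```

```text
time: 16.35
tool_pos: [501.5, -138.7, 173.6]
tcp_rot: [180.0, -0.2, 171.9]
ft_force: [0.8, -0.0, -2.5]
finger_gap: 23.0
time: 17.23
tool_pos: [503.9, -137.1, 86.8]
tcp_rot: [-180.0, 0.1, 171.9]
ft_force: [0.2, 0.3, -2.7]
finger_gap: 23.6
t17.2 pos [ 503.9 -137.1   86.8] [-1.800e+02  1.000e-01  1.719e+02] gap 23.6 F [ 0.2  0.3 -2.7]
turn first rz=0.0002; then units [0.01  0.017 0.165] mm [0.5 0.9 8.3]
```

View pics/s3.png

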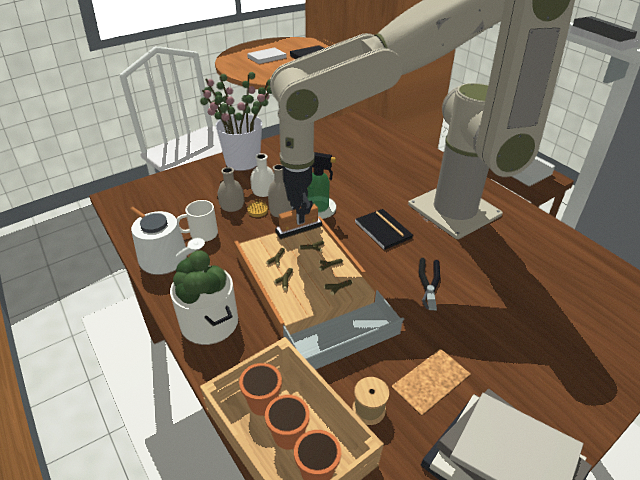

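The block hangs level at (300,228) behind all five offcuts, near the -y end, clear of the vases and mister. Lowering and making pass 1.

```bash
python3 -m jog '[[[0,0,0.1,0,0,0,0],[0,0,0.06,0,0,0,0],[0,0,0.01,0,0,0,0],[0,0.1,0,0,0,0,0],[0,0.25,0,0,0,0,0],[0,0.25,0,0,0,0,0],[0,0.25,0,0,0,0,0],[0,0.25,0,0,0,0,0],[0,0.25,0,0,0,0,0],[0,0.25,0,0,0,0,0],[0,0.25,0,0,0,0,0],[0,0.25,0,0,0,0,0]]]';python3 plan.py 547.4 168.7 78.5 171.8
```

```text
time: 18.82
tool_pos: [518.8, -32.7, 78.1]
tcp_rot: [-179.9, 0.1, 171.9]
ft_force: [0.5, -4.9, 6.7]
finger_gap: 23.0
t18.8 pos [518.8 -32.7  78.1] [-1.799e+02  1.000e-01  1.719e+02] gap 23.0 F [ 0.5 -4.9  6.7]
turn first rz=0.0001; then units [ 0.008  4.069 -0.009] mm [  0.4 203.5  -0.4]
```

```bash
python3 -m jog '[[[0,0.25,0,0,0,0,0],[0,0.25,0,0,0,0,0],[0,0.25,0,0,0,0,0],[0,0.25,0,0,0,0,0],[0,0.25,0,0,0,0,0],[0,0.25,0,0,0,0,0],[0,0.25,0,0,0,0,0],[0,0.25,0,0,0,0,0],[0,0.25,0,0,0,0,0],[0,0.25,0,0,0,0,0],[0,0.25,0,0,0,0,0],[0,0.25,0,0,0,0,0]]]';python3 plan.py 547.4 168.7 78.5 171.8
python3 -c "
from h import *
im,d=snap('scene');cv2.imwrite('pics/s4.png',cv2.resize(im[190:380,210:430,::-1],None,fx=3,fy=3))"
```

```text
time: 20.32
tool_pos: [539.9, 115.8, 78.1]
tcp_rot: [-180.0, 0.1, 171.9]
ft_force: [-1.0, -5.3, 8.3]
finger_gap: 23.3
t20.3 pos [539.9 115.8  78.1] [-1.800e+02  1.000e-01  1.719e+02] gap 23.3 F [-1.  -5.3  8.3]
turn first rz=0.0001; then units [ 1.000e-03  1.068e+00 -8.000e-03] mm [ 0.1 53.4 -0.4]
```

View pics/s4.png

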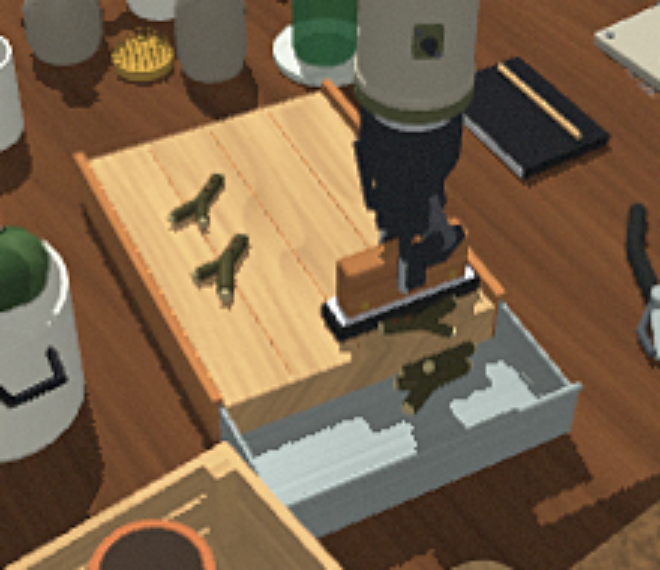

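Two offcuts are in the tray (435,375), a third is at the edge before the block (420,318), and two remain on the far half (205,200), (222,265). Finishing pass 1.

```bash
python3 -m jog '[[[0,0.25,0,0,0,0,0],[0,0.25,0,0,0,0,0],[0,0.25,0,0,0,0,0],[0,0.2,0,0,0,0,0],[0,0.12,0,0,0,0,0],[0,0,0,0,0,0,0],[0,0,-0.4,0,0,0,0],[0,0,-0.8,0,0,0,0],[0,0,-0.2,0,0,0,0]]]';python3 -m jog '[[[-0.2,-0.4,0,0,0,0,0],[-0.2,-0.6,0,0,0,0,0],[-0.2,-0.7,0,0,0,0,0],[-0.2,-0.7,0,0,0,0,0],[-0.2,-0.7,0,0,0,0,0],[-0.2,-0.7,0,0,0,0,0],[-0.2,-0.7,0,0,0,0,0],[-0.2,-0.6,0,0,0,0,0],[-0.2,-0.5,0,0,0,0,0],[-0.2,-0.4,0,0,0,0,0],[0,-0.2,0,0,0,0,0],[0,0,0,0,0,0,0]]]';python3 plan.py 602.5 -150.4 78 171.8
```

```text
time: 21.5
tool_pos: [548.7, 168.9, 151.1]
tcp_rot: [179.9, 0.3, 171.8]
ft_force: [1.0, 1.2, -1.9]
finger_gap: 22.8
time: 23.0
tool_pos: [601.5, -152.7, 146.8]
tcp_rot: [180.0, -0.0, 171.8]
ft_force: [-1.1, 1.1, -1.9]
finger_gap: 23.2
t23.0 pos [ 601.5 -152.7  146.8] [180.   -0.  171.8] gap 23.2 F [-1.1  1.1 -1.9]
turn first rz=0.0000; then units [-0.014  0.049  1.375] mm [-0.7  2.4 68.8]
```

```bash
python3 -m jog '[[[0,0,0.3,0,0,0,0],[0,0,0.5,0,0,0,0],[0,0,0.4,0,0,0,0],[0,0,0.12,0,0,0,0],[0,0,0.05,0,0,0,0],[0,0,0.015,0,0,0,0],[0,0.1,0,0,0,0,0],[0,0.25,0,0,0,0,0],[0,0.25,0,0,0,0,0],[0,0.25,0,0,0,0,0],[0,0.25,0,0,0,0,0],[0,0.25,0,0,0,0,0]]]'; python3 -m jog '[[[0,0.25,0,0,0,0,0],[0,0.25,0,0,0,0,0],[0,0.25,0,0,0,0,0],[0,0.25,0,0,0,0,0],[0,0.25,0,0,0,0,0],[0,0.25,0,0,0,0,0],[0,0.25,0,0,0,0,0],[0,0.25,0,0,0,0,0],[0,0.25,0,0,0,0,0],[0,0.25,0,0,0,0,0],[0,0.25,0,0,0,0,0],[0,0.25,0,0,0,0,0]]]';python3 plan.py 646.4 154.5 78.5 171.8
python3 -c "
from h import *
im,d=snap('scene');cv2.imwrite('pics/s5.png',cv2.resize(im[190:380,210:430,::-1],None,fx=3,fy=3))"
```

```text
time: 24.5
tool_pos: [611.7, -84.9, 78.1]
tcp_rot: [-180.0, 0.0, 171.9]
ft_force: [0.4, -1.2, -0.3]
finger_gap: 23.4
time: 26.0
tool_pos: [632.9, 63.4, 78.1]
tcp_rot: [-180.0, 0.0, 171.8]
ft_force: [0.0, -4.5, 5.3]
finger_gap: 23.4
t26.0 pos [632.9  63.4  78.1] [-180.     0.   171.8] gap 23.4 F [ 0.  -4.5  5.3]
turn first rz=0.0001; then units [-0.007  1.842 -0.008] mm [-0.3 92.1 -0.4]
```

View pics/s5.png

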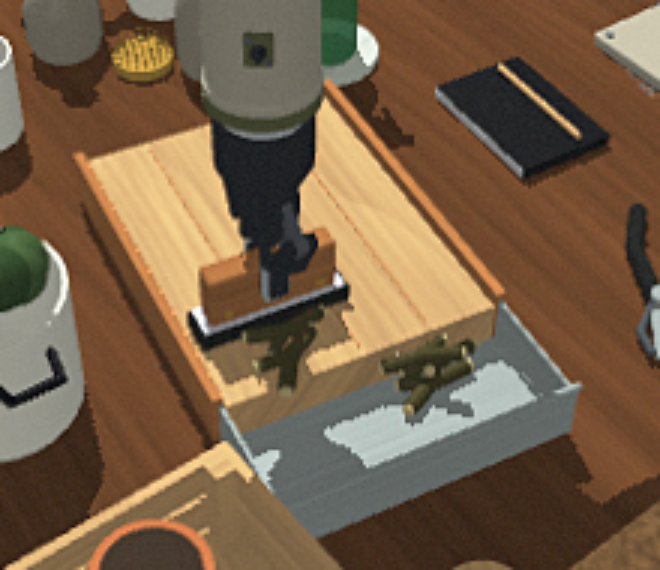

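Three offcuts lie in the tray (430,370); the last two are being pushed near (285,350), well inside the foot. Continue.

```bash
python3 -m jog '[[[0,0.25,0,0,0,0,0],[0,0.25,0,0,0,0,0],[0,0.25,0,0,0,0,0],[0,0.25,0,0,0,0,0],[0,0.25,0,0,0,0,0],[0,0.25,0,0,0,0,0],[0,0.22,0,0,0,0,0],[0,0.12,0,0,0,0,0],[0,0,0,0,0,0,0],[0,0,-0.5,0,0,0,0],[0,0,-1,0,0,0,0],[0,0,-1,0,0,0,0]]]';python3 plan.py 518 398 180 179.5
python3 -c "
from h import *
im,d=snap('scene');cv2.imwrite('pics/s6.png',cv2.resize(im[190:380,210:430,::-1],None,fx=3,fy=3))"
```

```text
time: 27.55
tool_pos: [644.3, 154.0, 202.0]
tcp_rot: [-180.0, -0.2, 171.9]
ft_force: [1.4, -0.5, -1.9]
finger_gap: 23.0
t27.6 pos [644.3 154.  202. ] [-180.    -0.2  171.9] gap 23.0 F [ 1.4 -0.5 -1.9]
turn first rz=-0.0212; then units [2.569 4.859 0.441] mm [128.5 242.9  22. ]
```

View pics/s6.png

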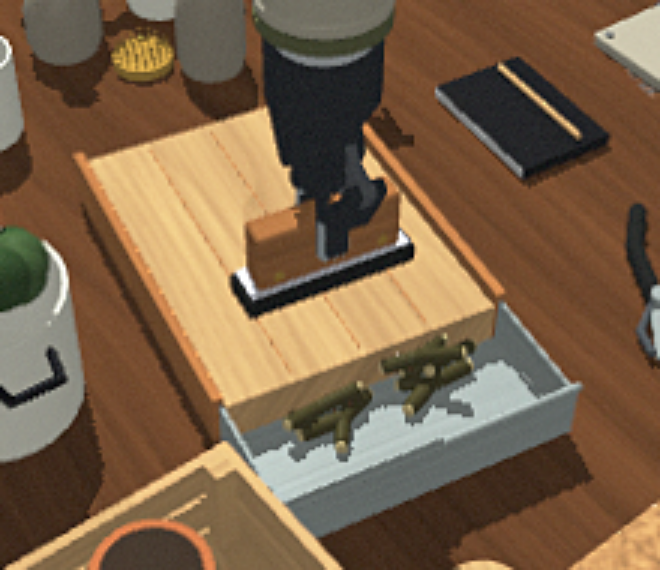

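Board is clear: all five offcuts are in the tray (330,410), (430,370). Returning the block to the mat.

```bash
python3 -m jog '[[[0,0,0,0,0,-0.0212,0],[0.25,0.48,0,0,0,0,0],[0.4,0.75,0,0,0,0,0],[0.4,0.75,0.1,0,0,0,0],[0.4,0.75,0.1,0,0,0,0],[0.4,0.75,0.1,0,0,0,0],[0.4,0.75,0.1,0,0,0,0],[0.25,0.48,0,0,0,0,0],[0.07,0.15,0,0,0,0,0],[0,0,0,0,0,0,0],[0,0,0.4,0,0,0,0],[0,0,0.4,0,0,0,0]]]';python3 plan.py 517.9 398.1 37.3 179.5
```

```text
time: 29.1
tool_pos: [519.8, 396.8, 140.9]
tcp_rot: [-180.0, -0.0, 179.4]
ft_force: [-0.4, -1.3, -1.9]
finger_gap: 23.1
t29.1 pos [519.8 396.8 140.9] [-180.    -0.   179.4] gap 23.1 F [-0.4 -1.3 -1.9]
turn first rz=-0.0003; then units [0.037 0.026 2.073] mm [  1.9   1.3 103.6]
```

```bash
python3 -m jog '[[[0.04,0.03,0.4,0,0,0,0],[0,0,0.5,0,0,0,0],[0,0,0.5,0,0,0,0],[0,0,0.3,0,0,0,0],[0,0,0.1,0,0,0,0],[0,0,0.05,0,0,0,0],[0,0,0.04,0,0,0,0],[0,0,0.03,0,0,0,0],[0,0,0,0,0,0,0]]]';python3 plan.py 517.9 398.1 37.1 179.5
```

```text
time: 30.22
tool_pos: [517.6, 399.6, 47.2]
tcp_rot: [180.0, 0.0, 179.5]
ft_force: [-0.7, -0.4, -2.4]
finger_gap: 23.4
t30.2 pos [517.6 399.6  47.2] [180.    0.  179.5] gap 23.4 F [-0.7 -0.4 -2.4]
turn first rz=-0.0001; then units [-0.006 -0.03   0.203] mm [-0.3 -1.5 10.1]
```

```bash
python3 -m jog '[[[0,-0.03,0.08,0,0,0,0],[0,0,0.06,0,0,0,0],[0,0,0.04,0,0,0,0],[0,0,0.02,0,0,0,0],[0,0,0.01,0,0,0,0],[0,0,0,0,0,0,0]]]';python3 plan.py 517.9 398.1 37.1 179.5
```

```text
time: 30.98
tool_pos: [517.7, 398.1, 37.1]
tcp_rot: [180.0, 0.0, 179.5]
ft_force: [-3.8, -1.1, 5.0]
finger_gap: 23.3
t31.0 pos [517.7 398.1  37.1] [180.    0.  179.5] gap 23.3 F [-3.8 -1.1  5. ]
turn first rz=-0.0001; then units [-0.005 -0.001 -0.   ] mm [-0.2 -0.  -0. ]
```

```bash
python3 -m jog '[[[0,0,0,0,0,0,0.4],[0,0,0,0,0,0,0.7],[0,0,0,0,0,0,1],[0,0,0,0,0,0,1],[0,0,0,0,0,0,1],[0,0,-0.3,0,0,0,1],[0,0,-0.7,0,0,0,1],[0,0,-1,0,0,0,1],[0,0,-1,0,0,0,1],[0,0,-1,0,0,0,1],[0,0,-0.5,0,0,0,1]]]';python3 - <<'E'
from h import *
np.set_printoptions(precision=1,suppress=True)
im,d=snap('top');W=cloud('top',d);im2,d2=snap('scene');W2=cloud('scene',d2)
im_=cv2.hconcat([cv2.resize(im[130:330,100:540,::-1],(750,341))]);bot=cv2.resize(im2[190:440,210:490,::-1],(290,259));bot2=np.zeros((259,750,3),np.uint8);bot2[:,:290]=bot;bot2[:,300:]=cv2.resize(im2[140:240,190:360,::-1],(450,259))
cv2.imwrite('pics/t7.png',np.vstack([im_,bot2]))
def rect(n,m,Q=W):
    p=Q[m][:,:2].astype(np.float32);print(n,len(p),cv2.minAreaRect(p) if len(p)>4 else '')
R=lambda u0,u1,v0,v1,z0,z1:(np.add.outer(np.arange(480)*0,np.arange(640))>=u0)&(np.arange(640)[None]<u1)&(np.arange(480)[:,None]>=v0)&(np.arange(480)[:,None]<v1)&(W[...,2]>z0)&(W[...,2]<z1)
rect('grip',R(105,165,200,285,62,76))
for n,(a,b),h in(('A',(505,217),130),('B',(457,267),160),('C',(515,275),130)): rect(n,R(a-20,a+20,b-20,b+20,h-5,h+8)&(W[...,2]>h-5))
# obstacles near the vases
P=np.vstack([W.reshape(-1,3),W2.reshape(-1,3)])
for n,c in(('A',(576,-417)),('C',(453,-431))):
    r=np.hypot(P[:,0]-c[0],P[:,1]-c[1]);m=(r>60)&(r<170)&(P[:,2]>100)&(P[:,2]<400);q=P[m];i=np.argsort(r[m])[::60][:8];print(n,q[i])
# board clear?
e=np.array([.9898,-.1426]);f=np.array([.1426,.9898])
for Q in(W,W2):
    r=Q[...,:2]-[571.5,-14.6];bx=r@e;by=r@f
    m=(abs(bx)<112)&(by>-155)&(by<150)&(Q[...,2]>50)&(Q[...,2]<100);print('on board pts',m.sum(), Q[m][:5])
    m=(abs(bx)<115)&(by>165)&(by<262)&(Q[...,2]>15)&(Q[...,2]<100);print('tray maxz',Q[m][:,2].max(),by[m].min(),by[m].max())
E
```

```text
time: 32.35
tool_pos: [518.5, 398.7, 267.3]
tcp_rot: [179.8, 0.3, 179.5]
ft_force: [-0.6, 0.8, 0.5]
finger_gap: 85.8
grip 529 ((516.7886352539062, 397.0033264160156), (106.40045928955078, 24.044347763061523), 0.22676220536231995)
A 262 ((575.9337768554688, -416.83038330078125), (37.015159606933594, 37.25493240356445), 27.40748405456543)
B 231 ((465.3812561035156, -301.2218322753906), (32.03739547729492, 32.67902755737305), 2.6197855472564697)
C 270 ((452.6876220703125, -430.8335266113281), (35.052040100097656, 37.8476448059082), 1.848008632659912)
A [[ 470.  -424.5  129.5]
 [ 464.  -434.7  129.9]
 [ 462.1 -444.6  130.9]
 [ 454.7 -416.7  106.1]
 [ 451.4 -432.3  134.5]
 [ 446.6 -416.4  100.8]
 [ 443.2 -433.2  131.1]
 [ 438.2 -427.1  105.5]]
C [[ 433.5 -513.5  277.7]
 [ 429.3 -522.3  289.3]
 [ 420.8 -523.7  286.3]
 [ 424.  -526.6  293.5]
 [ 425.8 -529.3  292.4]
 [ 457.3 -535.   261.9]
 [ 557.1 -409.4  131.3]
 [ 559.6 -411.   131.3]]
on board pts 162 [[699.2 110.1  50.5]
 [687.4   7.8  51.2]
 [681.5  66.4  50.7]
 [682.9  12.2  50.4]
 [673.4 120.4  50.2]]
tray maxz 56.03854568782913 165.17273962904687 214.08376593274488
on board pts 17 [[ 510.7 -149.8   50.4]
 [ 501.8 -122.5   50.2]
 [ 453.9  -84.3   50.3]
 [ 532.5  -80.8   50.7]
 [ 563.3  -67.8   50.4]]
tray maxz 55.477616763343576 165.03242814367542 215.95425738028476
```

View pics/t7.png

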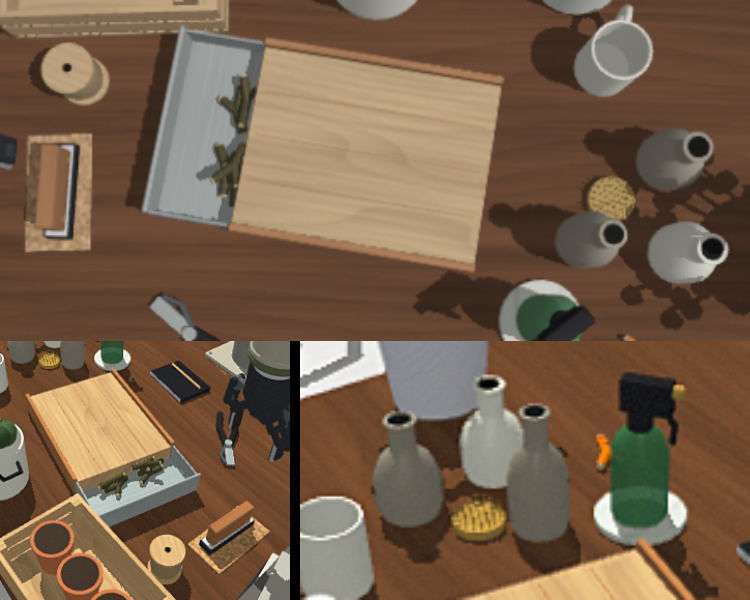

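Top crop: mister on the coaster, block upright on the mat (55,190), offcuts inside the tray (235,140), board clear. The vases have not moved. They total three: A squat, B tall, C squat. Going to vase B.

```bash
python3 -m jog '[[[0,0,0,0,0,0.0275,1],[0,0,0,0,0,0.0275,1],[0,0,0,0,0,0.0275,1],[0,0,0,0,0,0.0275,1],[0,0,0,0,0,0.0275,1],[0,0,0,0,0,0,1]]]';python3 plan.py 465.4 -301.2 260 130
```

```text
time: 33.2
tool_pos: [517.0, 397.7, 260.4]
tcp_rot: [-179.9, -0.0, 130.0]
ft_force: [0.2, -0.2, 0.6]
finger_gap: 85.6
t33.2 pos [517.  397.7 260.4] [-179.9   -0.   130. ] gap 85.6 F [ 0.2 -0.2  0.6]
turn first rz=0.0001; then units [-1.0044e+01 -9.7760e+00  9.0000e-03] mm [-5.022e+02 -4.888e+02  4.000e-01]
```

```bash
python3 -m jog '[[[-0.45,-0.44,0,0,0,0,1],[-0.75,-0.73,0,0,0,0,1],[-0.75,-0.73,0,0,0,0,1],[-0.75,-0.73,0,0,0,0,1],[-0.75,-0.73,0,0,0,0,1],[-0.75,-0.73,0,0,0,0,1],[-0.75,-0.73,0,0,0,0,1],[-0.75,-0.73,0,0,0,0,1],[-0.75,-0.73,0,0,0,0,1],[-0.75,-0.73,0,0,0,0,1],[-0.75,-0.73,0,0,0,0,1],[-0.75,-0.73,0,0,0,0,1]]]';python3 -m jog '[[[-0.75,-0.73,0,0,0,0,1],[-0.5,-0.49,0,0,0,0,1],[-0.1,-0.09,0,0,0,0,1],[0,0,0,0,0,0,1],[0,0,0,0,0,0,1]]]'; python3 plan.py 465.4 -301.2 120 130
```

```text
time: 34.7
tool_pos: [471.8, -209.1, 261.2]
tcp_rot: [180.0, -0.0, 130.3]
ft_force: [0.3, 0.2, 0.0]
finger_gap: 85.4
time: 35.33
tool_pos: [465.9, -300.1, 261.4]
tcp_rot: [180.0, -0.0, 130.1]
ft_force: [0.6, 0.4, -0.0]
finger_gap: 85.5
t35.3 pos [ 465.9 -300.1  261.4] [180.   -0.  130.1] gap 85.5 F [ 0.6  0.4 -0. ]
turn first rz=0.0003; then units [-0.011 -0.021  2.827] mm [ -0.6  -1.1 141.4]
```

```bash
python3 -m jog '[[[0,-0.02,0.5,0,0,0,1],[0,0,0.6,0,0,0,1],[0,0,0.6,0,0,0,1],[0,0,0.6,0,0,0,1],[0,0,0.4,0,0,0,1],[0,0,0.12,0,0,0,1],[0,0,0,0,0,0,0.3],[0,0,0,0,0,0,0.2],[0,0,0,0,0,0,0],[0,0,0,0,0,0,0],[0,0,0,0,0,0,0],[0,0,0,0,0,0,0]]]' 40; python3 plan.py 465.4 -301.2 120 130;python3 -m jog '[[[0,0,0,0,0,0,0],[0,0,-0.1,0,0,0,0],[0,0,-0.3,0,0,0,0],[0,0,-0.6,0,0,0,0],[0,0,-0.8,0,0,0,0],[0,0,-0.8,0,0,0,0],[0,0,-0.2,0,0,0,0],[0,0,0,0,0,0,0]]]'; python3 plan.py 627.4 58.2 260 130
```

```text
time: 36.83
tool_pos: [465.4, -302.6, 121.8]
tcp_rot: [180.0, 0.1, 130.0]
ft_force: [-2.2, 0.1, 7.2]
finger_gap: 31.9
t36.8 pos [ 465.4 -302.6  121.8] [1.8e+02 1.0e-01 1.3e+02] gap 31.9 F [-2.2  0.1  7.2]
turn first rz=-0.0001; then units [0.021 0.018 0.035] mm [1.1 0.9 1.8]
time: 37.83
tool_pos: [465.0, -302.0, 260.5]
tcp_rot: [180.0, 0.0, 130.0]
ft_force: [-0.0, 0.1, -4.6]
finger_gap: 31.5
t37.8 pos [ 465.  -302.   260.5] [180.   0. 130.] gap 31.5 F [-0.   0.1 -4.6]
turn first rz=-0.0001; then units [3.431 7.12  0.009] mm [171.5 356.    0.5]
```

```bash
python3 -m jog '[[[0.145,0.3,0,0,0,0,0],[0.29,0.6,0,0,0,0,0],[0.36,0.75,0,0,0,0,0],[0.36,0.75,0,0,0,0,0],[0.36,0.75,0,0,0,0,0],[0.36,0.75,0,0,0,0,0],[0.36,0.75,0,0,0,0,0],[0.36,0.75,0,0,0,0,0],[0.34,0.7,0,0,0,0,0],[0.29,0.6,0,0,0,0,0],[0.2,0.42,0,0,0,0,0],[0,0,0,0,0,0,0]]]';python3 -m jog '[[[0,0,0.2,0,0,0,0],[0,0,0.4,0,0,0,0],[0,0,0.4,0,0,0,0],[0,0,0.2,0,0,0,0],[0,0,0.1,0,0,0,0],[0,0,0,0,0,0,0],[0,0,0,0,0,0,0]]]'; python3 plan.py 627.4 58.2 167 130
cat > held.py <<'E'
from h import *
s=telemetry.sense();x,y,z=s['tool_pos'];im,d=snap('scene');W=cloud('scene',d)
r=np.hypot(W[...,0]-x,W[...,1]-y);m=(r<50)&(W[...,2]>49+(0))&(W[...,2]<z-15)
q=W[m]
print('lowest',np.percentile(q[:,2],[1,3,10]),'z tcp',z)
from scipy.optimize import least_squares
for lo in range(int(q[:,2].min())//10*10,int(z-15),10):
    k=q[(q[:,2]>=lo)&(q[:,2]<lo+10)]
    if len(k)>30:
        f=least_squares(lambda p:np.hypot(k[:,0]-p[0],k[:,1]-p[1])-p[2],[x,y,35],loss='soft_l1').x;print(lo,len(k),np.round(f,1))
u,v=np.round(pix('scene',[[x,y,z-50]])[0]).astype(int)
cv2.imwrite('pics/held.png',cv2.resize(im[max(v-100,0):v+80,max(u-100,0):u+100,::-1],None,fx=3,fy=3))
E
python3 held.py
```

```text
time: 39.33
tool_pos: [627.2, 60.1, 258.7]
tcp_rot: [-179.9, -0.1, 130.1]
ft_force: [-0.4, 0.5, -2.8]
finger_gap: 31.4
time: 40.2
tool_pos: [628.1, 58.0, 196.4]
tcp_rot: [179.9, 0.1, 130.0]
ft_force: [-0.2, 0.4, -3.3]
finger_gap: 31.5
t40.2 pos [628.1  58.  196.4] [1.799e+02 1.000e-01 1.300e+02] gap 31.5 F [-0.2  0.4 -3.3]
turn first rz=-0.0001; then units [ 0.012 -0.009  0.587] mm [ 0.6 -0.5 29.4]
lowest [78.54174105 81.79843849 94.72355513] z tcp 196.3671905851379
80 56 [627.5  60.1  33.3]
90 83 [626.9  59.9  35.5]
100 92 [626.7  59.8  35.9]
110 90 [627.1  60.3  35.5]
120 102 [626.5  60.1  35.6]
130 97 [626.7  60.6  35.4]
140 116 [626.7  60.1  35.3]
150 134 [626.5  59.8  33.3]
160 122 [626.8  60.6  30.2]
170 162 [626.5  60.   26.3]
```

View pics/held.png

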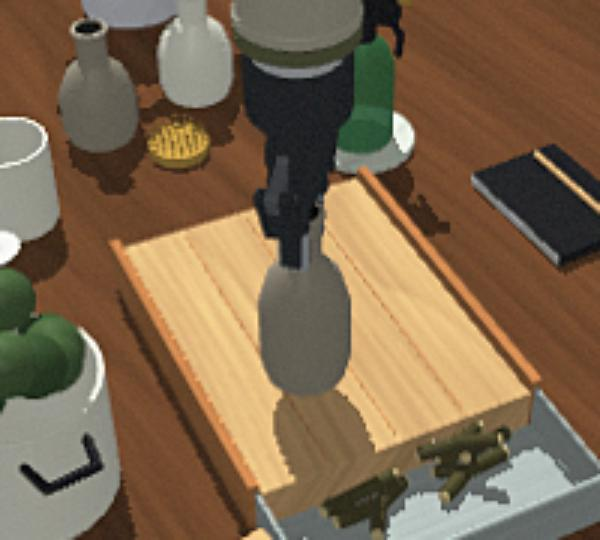

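The vase hangs upright at (305,320), its axis vertical within 1 mm, underside about 75 mm up. Lowering slowly.

```bash
python3 -m jog '[[[0,0,0.2,0,0,0,0],[0,0,0.2,0,0,0,0],[0,0,0.08,0,0,0,0],[0,0,0.04,0,0,0,0],[0,0,0.03,0,0,0,0],[0,0,0.02,0,0,0,0],[0,0,0,0,0,0,0]]]';python3 plan.py 627.4 58.2 166.8 130
```

```text
time: 41.12
tool_pos: [627.8, 58.0, 167.1]
tcp_rot: [180.0, 0.0, 130.0]
ft_force: [0.0, -0.3, -4.4]
finger_gap: 31.3
t41.1 pos [627.8  58.  167.1] [180.   0. 130.] gap 31.3 F [ 0.  -0.3 -4.4]
turn first rz=-0.0001; then units [ 0.007 -0.003  0.007] mm [ 0.3 -0.2  0.3]
```

```bash
python3 -m jog '[[[0,0,0.015,0,0,0,0],[0,0,0.01,0,0,0,0],[0,0,0,0,0,0,0],[0,0,0,0,0,0,0]]]';python3 plan.py 627.4 58.2 166.8 130
```

```text
time: 41.62
tool_pos: [628.2, 58.0, 166.9]
tcp_rot: [179.9, 0.1, 130.0]
ft_force: [-2.8, -0.3, 6.2]
finger_gap: 31.7
t41.6 pos [628.2  58.  166.9] [1.799e+02 1.000e-01 1.300e+02] gap 31.7 F [-2.8 -0.3  6.2]
turn first rz=-0.0001; then units [ 0.013 -0.01   0.001] mm [ 0.7 -0.5  0.1]
```

```bash
python3 -m jog '[[[0,0,0,0,0,0,0.42],[0,0,0,0,0,0,0.5],[0,0,0,0,0,0,0.6],[0,0,0,0,0,0,0.8],[0,0,0,0,0,0,0.9],[0,0,-0.2,0,0,0,1],[0,0,-0.5,0,0,0,1],[0,0,-0.8,0,0,0,1],[0,0,-0.8,0,0,0,1],[0,0,-0.2,0,0,0,1]]]';python3 plan.py 575.9 -416.8 240 130
```

```text
time: 42.88
tool_pos: [629.2, 58.1, 295.6]
tcp_rot: [179.7, 0.3, 130.0]
ft_force: [0.2, -0.2, -0.1]
finger_gap: 85.7
t42.9 pos [629.2  58.1 295.6] [179.7   0.3 130. ] gap 85.7 F [ 0.2 -0.2 -0.1]
turn first rz=-0.0001; then units [-6.59  -6.921  1.113] mm [-329.5 -346.1   55.6]
```

```bash
python3 -m jog '[[[-0.4,-0.42,0,0,0,0,1],[-0.7,-0.735,0,0,0,0,1],[-0.7,-0.735,0,0,0,0,1],[-0.7,-0.735,0,0,0,0,1],[-0.7,-0.735,0,0,0,0,1],[-0.7,-0.735,0,0,0,0,1],[-0.7,-0.735,0.2,0,0,0,1],[-0.7,-0.735,0.3,0,0,0,1],[-0.7,-0.735,0.3,0,0,0,1],[-0.4,-0.42,0.2,0,0,0,1],[-0.19,-0.2,0.11,0,0,0,1],[0,0,0,0,0,0,1]]]';cat > vs.py <<'E'
from h import *
s=telemetry.sense();im,d=snap('scene');W=cloud('scene',d);im2,d2=snap('top');W2=cloud('top',d2)
from scipy.optimize import least_squares
for n,c in dict(A=(575.9,-416.8),C=(452.7,-430.9)).items():
  for nm,Q in(('scene',W),('top',W2)):
    r=np.hypot(Q[...,0]-c[0],Q[...,1]-c[1]);k=Q[(r<55)&(Q[...,2]>18)&(Q[...,2]<50)]
    if len(k)>60: print(n,nm,len(k),np.round(least_squares(lambda p:np.hypot(k[:,0]-p[0],k[:,1]-p[1])-40,c,loss='soft_l1').x,1))
    k=Q[(r<60)&(Q[...,2]>124)&(Q[...,2]<137)]
    if len(k)>60: print('  rim',nm,len(k),np.round(cv2.minAreaRect(k[:,:2].astype(np.float32)),1) if 0 else cv2.minEnclosingCircle(k[:,:2].astype(np.float32)))
E
python3 vs.py; python3 plan.py 575.9 -416.8 93 130
```

```text
time: 44.38
tool_pos: [573.7, -416.7, 234.1]
tcp_rot: [-180.0, -0.1, 129.9]
ft_force: [-0.4, 1.0, 0.7]
finger_gap: 85.5
A scene 202 [ 573.2 -415.8]
  rim scene 83 ((571.4790649414062, -414.8006591796875), 21.483623504638672)
A top 160 [ 577.5 -418.3]
  rim top 264 ((576.1387939453125, -417.225830078125), 19.810810089111328)
C scene 203 [ 450.4 -430.3]
  rim scene 68 ((450.018310546875, -428.60791015625), 19.623126983642578)
C top 119 [ 453.  -432.4]
t44.5 pos [ 574.8 -415.6  235.6] [180.   0. 130.] gap 85.4 F [1.  0.6 0.7]
turn first rz=0.0001; then units [-0.032  0.003  2.853] mm [-1.600e+00  1.000e-01  1.426e+02]
```

```bash
python3 -m jog '[[[-0.03,0,0.5,0,0,0,1],[0,0,0.6,0,0,0,1],[0,0,0.6,0,0,0,1],[0,0,0.6,0,0,0,1],[0,0,0.4,0,0,0,1],[0,0,0.11,0,0,0,1],[0,0,0,0,0,0,0.3],[0,0,0,0,0,0,0.2],[0,0,0,0,0,0,0],[0,0,0,0,0,0,0],[0,0,0,0,0,0,0],[0,0,0,0,0,0,0]]]' 40; python3 plan.py 575.9 -416.8 95 130;python3 -m jog '[[[0,0,0,0,0,0,0],[0,0,-0.1,0,0,0,0],[0,0,-0.3,0,0,0,0],[0,0,-0.6,0,0,0,0],[0,0,-0.8,0,0,0,0],[0,0,-0.8,0,0,0,0],[0,0,-0.4,0,0,0,0],[0,0,0,0,0,0,0]]]'; python3 plan.py 604.6 -100.2 245 130
```

```text
time: 45.98
tool_pos: [576.0, -418.4, 96.4]
tcp_rot: [180.0, 0.1, 130.0]
ft_force: [1.4, 0.4, 6.0]
finger_gap: 35.6
t46.0 pos [ 576.  -418.4   96.4] [1.8e+02 1.0e-01 1.3e+02] gap 35.6 F [1.4 0.4 6. ]
turn first rz=-0.0000; then units [0.027 0.019 0.029] mm [1.3 0.9 1.4]
time: 46.98
tool_pos: [575.8, -418.5, 246.8]
tcp_rot: [180.0, 0.2, 130.0]
ft_force: [-0.3, 0.9, -3.7]
finger_gap: 35.3
t47.0 pos [ 575.8 -418.5  246.8] [180.    0.2 130. ] gap 35.3 F [-0.3  0.9 -3.7]
turn first rz=-0.0001; then units [4.507 4.534 0.037] mm [225.4 226.7   1.8]
```

```bash
python3 -m jog '[[[0.25,0.25,0,0,0,0,0],[0.5,0.5,0,0,0,0,0],[0.6,0.6,0,0,0,0,0],[0.65,0.65,0,0,0,0,0],[0.65,0.65,0,0,0,0,0],[0.6,0.6,0,0,0,0,0],[0.6,0.6,0,0,0,0,0],[0.45,0.45,0,0,0,0,0],[0.2,0.23,0,0,0,0,0],[0,0,0,0,0,0,0],[0,0,0.3,0,0,0,0],[0,0,0.4,0,0,0,0]]]';python3 -m jog '[[[0,0,0.4,0,0,0,0],[0,0,0.3,0,0,0,0],[0,0,0.2,0,0,0,0],[0,0,0.1,0,0,0,0],[0,0,0,0,0,0,0],[0,0,0,0,0,0,0]]]'; python3 held.py; python3 plan.py 604.6 -100.2 141.4 130
```

```text
time: 48.48
tool_pos: [604.0, -101.3, 208.4]
tcp_rot: [-180.0, 0.0, 129.9]
ft_force: [-0.3, -0.8, -3.5]
finger_gap: 35.5
time: 49.22
tool_pos: [604.6, -100.0, 160.5]
tcp_rot: [180.0, 0.1, 130.0]
ft_force: [0.6, -0.4, -3.3]
finger_gap: 35.5
lowest [67.2803139  70.01016454 80.9585989 ] z tcp 160.51715424467582
70 51 [603.4 -96.1  36.9]
80 88 [603.6 -96.8  39.3]
90 90 [603.4 -97.5  39.6]
100 88 [603.1 -98.3  40.1]
110 115 [603.7 -97.3  39.1]
120 136 [602.9 -98.3  36.6]
130 118 [603.6 -97.1  32.3]
140 92 [603.3 -97.6  28.5]
t49.3 pos [ 604.7 -100.   160.6] [1.8e+02 1.0e-01 1.3e+02] gap 35.7 F [ 0.2 -1.  -3.3]
turn first rz=-0.0001; then units [-0.001 -0.003  0.383] mm [-0.1 -0.1 19.2]
```

Upright, underside about 65 mm up as expected. Lowering.

```bash
python3 -m jog '[[[0,0,0.15,0,0,0,0],[0,0,0.1,0,0,0,0],[0,0,0.05,0,0,0,0],[0,0,0.03,0,0,0,0],[0,0,0.02,0,0,0,0],[0,0,0.015,0,0,0,0],[0,0,0,0,0,0,0]]]';python3 -m jog '[[[0,0,0.01,0,0,0,0],[0,0,0.01,0,0,0,0],[0,0,0,0,0,0,0]]]';python3 plan.py 604.6 -100.2 141.4 130
```

```text
time: 50.15
tool_pos: [604.3, -100.0, 141.6]
tcp_rot: [180.0, 0.0, 130.0]
ft_force: [-0.0, 0.4, -2.4]
finger_gap: 35.4
time: 50.52
tool_pos: [604.7, -100.0, 141.5]
tcp_rot: [179.9, 0.1, 130.0]
ft_force: [-0.9, 1.5, 5.9]
finger_gap: 35.3
t50.5 pos [ 604.7 -100.   141.5] [1.799e+02 1.000e-01 1.300e+02] gap 35.3 F [-0.9  1.5  5.9]
turn first rz=-0.0000; then units [-0.002 -0.005  0.002] mm [-0.1 -0.2  0.1]
```

```bash
python3 -m jog '[[[0,0,0,0,0,0,0.47],[0,0,0,0,0,0,0.55],[0,0,0,0,0,0,0.65],[0,0,0,0,0,0,0.8],[0,0,0,0,0,0,0.9],[0,0,-0.2,0,0,0,1],[0,0,-0.5,0,0,0,1],[0,0,-0.8,0,0,0,1],[0,0,-0.6,0,0,0,1],[0,0,-0.1,0,0,0,1]]]';python3 vs.py|grep -A1 C;python3 plan.py 452.5 -431 240 130
```

```text
time: 51.78
tool_pos: [605.7, -100.4, 254.5]
tcp_rot: [179.8, 0.3, 130.0]
ft_force: [0.2, 1.1, 0.2]
finger_gap: 85.4
C scene 117 [ 450.5 -430.4]
C top 169 [ 452.4 -432.1]
  rim top 271 ((452.4970703125, -430.616455078125), 19.510774612426758)
t51.9 pos [ 604.5 -100.1  251.1] [1.8e+02 1.0e-01 1.3e+02] gap 85.3 F [0.2 0.  0.3]
turn first rz=-0.0001; then units [-3.116 -6.583  0.223] mm [-155.8 -329.1   11.1]
```

```bash
python3 -m jog '[[[-0.14,-0.3,0,0,0,0,1],[-0.28,-0.6,0,0,0,0,1],[-0.38,-0.8,0,0,0,0,1],[-0.38,-0.8,0,0,0,0,1],[-0.38,-0.8,0,0,0,0,1],[-0.38,-0.8,0,0,0,0,1],[-0.38,-0.8,0.05,0,0,0,1],[-0.33,-0.7,0.05,0,0,0,1],[-0.24,-0.5,0.05,0,0,0,1],[-0.15,-0.32,0.05,0,0,0,1],[-0.076,-0.163,0,0,0,0,1],[0,0,0,0,0,0,1]]]';python3 plan.py 452.5 -431 95 130
```

```text
time: 53.38
tool_pos: [451.8, -430.8, 240.1]
tcp_rot: [180.0, -0.0, 130.0]
ft_force: [-0.6, 0.7, 0.4]
finger_gap: 85.8
t53.4 pos [ 451.8 -430.8  240.1] [180.  -0. 130.] gap 85.8 F [-0.6  0.7  0.4]
turn first rz=-0.0001; then units [-0.012  0.008  2.901] mm [ -0.6   0.4 145.1]
```

```bash
python3 -m jog '[[[0,0,0.5,0,0,0,1],[0,0,0.6,0,0,0,1],[0,0,0.6,0,0,0,1],[0,0,0.6,0,0,0,1],[0,0,0.4,0,0,0,1],[0,0,0.18,0,0,0,1],[0,0,0,0,0,0,0.3],[0,0,0,0,0,0,0.2],[0,0,0,0,0,0,0],[0,0,0,0,0,0,0],[0,0,0,0,0,0,0],[0,0,0,0,0,0,0]]]' 40; python3 plan.py 452.5 -431 95 130;python3 -m jog '[[[0,0,0,0,0,0,0],[0,0,-0.1,0,0,0,0],[0,0,-0.3,0,0,0,0],[0,0,-0.6,0,0,0,0],[0,0,-0.8,0,0,0,0],[0,0,-0.8,0,0,0,0],[0,0,-0.4,0,0,0,0],[0,0,0,0,0,0,0]]]'; python3 plan.py 527 -8.2 245 130
```

```text
time: 54.88
tool_pos: [452.5, -431.8, 98.0]
tcp_rot: [-180.0, 0.1, 130.0]
ft_force: [-1.1, -0.2, 6.4]
finger_gap: 35.7
t54.9 pos [ 452.5 -431.8   98. ] [-1.8e+02  1.0e-01  1.3e+02] gap 35.7 F [-1.1 -0.2  6.4]
turn first rz=-0.0001; then units [0.012 0.01  0.06 ] mm [0.6 0.5 3. ]
time: 55.88
tool_pos: [452.7, -431.5, 248.3]
tcp_rot: [180.0, 0.2, 130.0]
ft_force: [-0.1, -0.5, -3.6]
finger_gap: 35.6
t55.9 pos [ 452.7 -431.5  248.3] [180.    0.2 130. ] gap 35.6 F [-0.1 -0.5 -3.6]
turn first rz=-0.0001; then units [5.53  6.581 0.066] mm [276.5 329.    3.3]
```

```bash
python3 -m jog '[[[0.25,0.3,0,0,0,0,0],[0.46,0.55,0,0,0,0,0],[0.546,0.65,0,0,0,0,0],[0.546,0.65,0,0,0,0,0],[0.546,0.65,0,0,0,0,0],[0.546,0.65,0,0,0,0,0],[0.546,0.65,0,0,0,0,0],[0.546,0.65,0,0,0,0,0],[0.546,0.65,0,0,0,0,0],[0.5,0.6,0,0,0,0,0],[0.34,0.4,0,0,0,0,0],[0.15,0.18,0,0,0,0,0]]]';python3 -m jog '[[[0,0,0,0,0,0,0],[0,0,0.3,0,0,0,0],[0,0,0.5,0,0,0,0],[0,0,0.4,0,0,0,0],[0,0,0.3,0,0,0,0],[0,0,0.2,0,0,0,0],[0,0,0.05,0,0,0,0],[0,0,0,0,0,0,0],[0,0,0,0,0,0,0]]]'; python3 held.py; python3 plan.py 527 -8.2 143 130
```

```text
time: 57.38
tool_pos: [525.4, -5.7, 244.2]
tcp_rot: [-179.9, -0.2, 130.1]
ft_force: [-0.5, -0.5, -2.8]
finger_gap: 35.7
time: 58.5
tool_pos: [527.3, -7.9, 159.8]
tcp_rot: [179.9, 0.1, 130.0]
ft_force: [0.2, -0.4, -3.0]
finger_gap: 35.4
lowest [65.13125541 69.53006742 81.88238384] z tcp 159.7916038203721
70 39 [525.   -8.5  41.1]
80 71 [525.2  -5.9  39.8]
90 92 [525.   -4.8  38.8]
100 87 [525.1  -5.1  39.2]
110 104 [525.2  -5.6  38.7]
120 128 [525.4  -5.1  34.9]
130 136 [525.9  -5.2  31. ]
140 83 [524.6  -5.7  26.9]
t58.5 pos [527.3  -7.9 159.7] [1.799e+02 1.000e-01 1.300e+02] gap 35.6 F [-0.4 -0.  -2.6]
turn first rz=-0.0001; then units [-0.002 -0.008  0.334] mm [-0.1 -0.4 16.7]
```

```bash
python3 -m jog '[[[0,0,0.12,0,0,0,0],[0,0,0.08,0,0,0,0],[0,0,0.05,0,0,0,0],[0,0,0.03,0,0,0,0],[0,0,0.02,0,0,0,0],[0,0,0.015,0,0,0,0],[0,0,0,0,0,0,0]]]';python3 -m jog '[[[0,0,0.01,0,0,0,0],[0,0,0.01,0,0,0,0],[0,0,0,0,0,0,0]]]';python3 plan.py 527 -8.2 143 130
```

```text
time: 59.42
tool_pos: [526.8, -7.9, 143.3]
tcp_rot: [180.0, 0.0, 130.0]
ft_force: [-0.8, 0.7, -2.5]
finger_gap: 35.7
time: 59.8
tool_pos: [527.3, -8.1, 143.1]
tcp_rot: [180.0, 0.1, 130.0]
ft_force: [-2.3, -1.5, 6.1]
finger_gap: 35.5
t59.8 pos [527.3  -8.1 143.1] [1.8e+02 1.0e-01 1.3e+02] gap 35.5 F [-2.3 -1.5  6.1]
turn first rz=-0.0001; then units [ 0.002 -0.005  0.002] mm [ 0.1 -0.3  0.1]
```

Contact made. Releasing, rising, and backing away (+y) for the final look.

```bash
python3 -m jog '[[[0,0,0,0,0,0,0.47],[0,0,0,0,0,0,0.55],[0,0,0,0,0,0,0.65],[0,0,0,0,0,0,0.8],[0,0,0,0,0,0,0.9],[0,0,-0.2,0,0,0,1],[0,0,-0.5,0,0,0,1],[0,0,-0.8,0,0,0,1],[0,0,-0.9,0,0,0,1],[0,0,-0.9,0,0,0,1],[0,0,-0.3,0,0,0,1]]]';python3 plan.py 400 350 320 130
```

```text
time: 61.18
tool_pos: [528.0, -8.0, 326.7]
tcp_rot: [179.8, 0.3, 130.0]
ft_force: [0.7, 0.5, -0.3]
finger_gap: 85.4
t61.2 pos [528.   -8.  326.7] [179.8   0.3 130. ] gap 85.4 F [ 0.7  0.5 -0.3]
turn first rz=-0.0001; then units [7.13  2.642 0.134] mm [356.5 132.1   6.7]
```

```bash
python3 -m jog '[[[0.3,0.11,0,0,0,0,1],[0.7,0.26,0,0,0,0,1],[0.8,0.3,0,0,0,0,1],[0.8,0.3,0,0,0,0,1],[0.8,0.3,0,0,0,0,1],[0.8,0.3,0,0,0,0,1],[0.8,0.3,0,0,0,0,1],[0.8,0.3,0,0,0,0,1],[0.7,0.26,0,0,0,0,1],[0.4,0.15,0,0,0,0,1],[0.2,0.07,0,0,0,0,1],[0,0,0,0,0,0,1]]]';python3 - <<'E'
from h import *
np.set_printoptions(precision=1,suppress=True)
im,d=snap('top','t9');W=cloud('top',d);im2,d2=snap('scene','s9');W2=cloud('scene',d2)
e=np.array([.9898,-.1426]);f=np.array([.1426,.9898]);o=np.array([571.5,-14.6])
for n,c,h in(('B',(627,58),205),('A',(604,-99),175),('C',(526,-7),175),('mister',(361,-247),195)):
    r=np.hypot(W[...,0]-c[0],W[...,1]-c[1]);k=W[(r<55)&(W[...,2]>h-6)&(W[...,2]<h+8)]
    cc=cv2.minAreaRect(k[:,:2].astype(np.float32)); q=np.array(cc[0])-o;print(n,len(k),cc,'board',q@e,q@f,'z',np.median(k[:,2]))
r=W2[...,:2]-o;bx=r@e;by=r@f;z=W2[...,2]
m=(abs(bx)<110)&(by>150)&(by<162)&(z>51)&(z<120);print('edge pts',m.sum())
m=(abs(bx)<118)&(by>163)&(by<265)&(z>15)&(z<80);print('tray',W2[m][:,2].max())
k=W[200:285,105:165];k=k[(k[...,2]>62)&(k[...,2]<76)];print('grip',len(k),cv2.minAreaRect(k[:,:2].astype(np.float32)) if len(k) else '')
E
```

```text
time: 62.68
tool_pos: [399.3, 349.4, 320.8]
tcp_rot: [-179.9, -0.0, 130.0]
ft_force: [-0.5, -0.3, -0.4]
finger_gap: 85.5
B 226 ((627.0988159179688, 58.337833404541016), (32.947139739990234, 30.90222930908203), 70.07017517089844) board 44.63077295211792 80.12225865371703 z 205.91407950595124
A 283 ((605.4866333007812, -99.19932556152344), (36.932064056396484, 36.16013717651367), 42.15862274169922) board 45.70383346618652 -78.8899185321045 z 176.06985846439636
C 290 ((526.9635009765625, -7.729860305786133), (36.38328170776367, 36.27510070800781), 44.042236328125) board -45.06190865379333 0.4491595085906983 z 176.03623954108224
mister 429 ((352.2676086425781, -236.40850830078125), (23.04349136352539, 72.6540756225586), 38.35621643066406) board -185.36632768188477 -250.80860052368166 z 194.93704698950273
edge pts 0
tray 52.6376286624087
grip 524 ((516.9028930664062, 396.466552734375), (23.35352325439453, 106.68473815917969), 89.35172271728516)
```

View pics/t9.png

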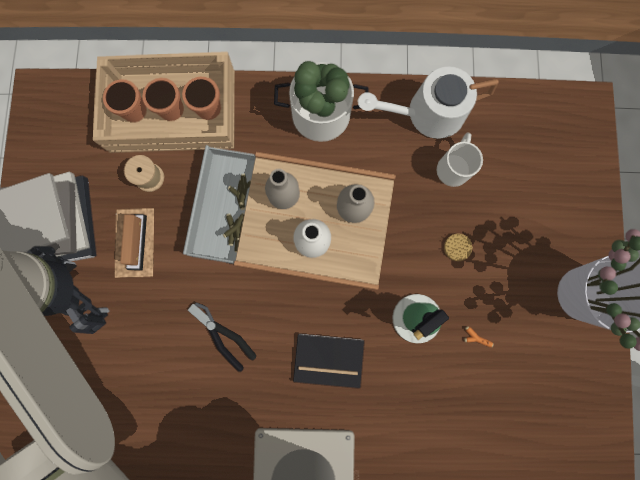

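View pics/s9.png

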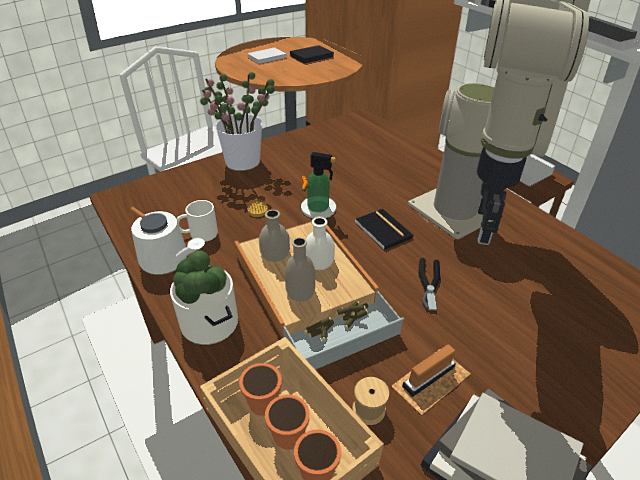

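Everything is in place in both pictures: vases at (282,188), (355,203), (312,238) on the board, mister at (417,318), block at (134,242), offcuts in the tray at (237,210), and the bystanders at their first pixels. Handing in.

```bash
python3 -c "
from bench import job;print(job.hand_in())"
```

```text
the job is handed in; nothing more can be done
None
```

I did the whole job in the order asked and handed it in at about 63 s of robot time, well under the 210 s limit. The hand-in reported no verdict.

- **Mister:** It stands upright on its coaster, about 2 mm off centre.
- **Offcuts:** All five were wiped into the tray in two passes with the scraper block, and the fingers never touched them. The depth check found nothing left on the board or across its edge. The pile read up to about 53 mm high, at or near the tray's 50 mm side walls.
- **Scraper block:** It is back upright on its mat, within 1–2 mm of where it started.
- **Vases:** Three were there, one tall and two squat, and all now stand upright on the board. In board coordinates they are at (45, 80), (46, -79) and (-45, 0) mm, about 120 mm or more apart. All were set down gently, with about 6 N at contact.
- **Everything else:** The orange look-alike and the bystanders appear unmoved in the last pictures.

One reading disagreed: the fingers closed to 31.5 mm on the tall vase and 35.5 mm on the squat ones, 3–5 mm wider than the stated necks. They probably bore partly on the shoulder or rim. The vases still hung upright, and nothing slipped.

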